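# Shut the exposure unit's lid and start the exposure

### The job

Close the exposure unit and start it: push the red knee of the folding lid stay about 4 cm in towards the hinge side, so that the stay is well broken, then lower the lid gently, without letting it drop, until it is fully shut. Only then press the green start button all the way down and let it go. Leave the tape, squeegee and ink jar where they are.

Things in the scene. Friction and masses are not known exactly. Their poses are not given: they have to be found in the camera images.
- unit: Grey table-top UV exposure unit, 265 (x) by 420 (y) by 83 mm, heavy, fixed. Origin: on the table under the case's middle; x points to the rear (the lid's hinge), y to its left (the stay's side), z up. Under the lid, at y -120 to +210 mm, an open well with a glass plate 66 mm above the table; at y -210 to -120 mm the control housing, 83 mm high.
- lid_hinge (a point): Middle of the lid's hinge axis at the rear rim: 125 mm behind, 45 mm left of and 85 mm above the unit's origin; the axis runs along the unit's y. The lid is a plain grey slab 328 mm wide and 25 mm thick; its underside runs straight from this axis to its front edge 258 mm away.
- lid (a joint): Lid angle in rad: 0 fully shut, level; 0.98 open, as at the start (front edge up, leaning over the well towards the robot). About 0.7 kg. While the stay is locked it cannot go down. Once the stay is broken, friction holds the lid where it is left while it is above about 0.9 rad; below about 0.6 rad it falls shut if let go.
- lid_handle (a point): Middle of the lid's black bar handle: a round bar 16 mm thick along the unit's y, free over 96 mm between its posts, 42 mm out from the lid's front edge. 300 mm from the hinge axis along the lid and 12.5 mm above its underside's plane; 340 mm above the table when open, 97 mm when shut. Axes: x along the lid to the hinge, y along the bar, z out of the lid's upper face.
- knee_pin (a point): Middle of the red round thumb pad on the stay's knee, a cylinder 20 mm across, 16 mm long along the unit's y; 175 mm above the table at the start, near the lid's left edge, some 100 mm from its underside. The lid's front edge is almost above it: a gripper coming straight down meets the lid. Axes: x along the lower arm from stay_foot to the knee, y as the unit's y.
- stay_foot (a point): Lower pivot of the folding stay, fixed in the unit: 92 mm in front of, 182 mm left of and 69 mm above its origin. The stay is two flat steel arms, each 109 mm between pivots and 13 mm wide, from here up to a pivot under the lid; locked, they are in line and lean to the rear. The knee moves on an arc of 109 mm radius about this point.
- stay_knee (a joint): Fold of the stay in rad: -0.06 locked (start), 0 arms in line, growing as the knee is pushed to the rear and slightly down, square to the arms, by a light push (under 10 N); well broken past 0.5 (knee moved 30 mm), 3.0 when the lid is shut. It stays as pushed. The lid follows: 0.98 rad at 0, 0.93 at 0.6, 0.85 at 1.0. Pulling the lid down folds it further.
- start_top (a point): Middle of the top face of the green start button, 30 mm across, 105 mm above the table on the control housing: 166 mm right of and 75 mm in front of the unit's origin. It stands 10 mm above its steel collar, 46 mm across.
- start (a joint): Travel of the start button in m: 0 up, 0.006 fully down; a spring pushes it back, 5 N when fully down.
- tape_center (a point): Blue tape roll lying flat to the left of the unit, 100 mm across, 48 mm high; point at its centre, half-way up. Not to be disturbed.
- squeegee_center (a point): Wooden squeegee with an amber blade lying on its side right of the unit, 240 by 58 by 34 mm; point at its centre, half-way up. Not to be disturbed.
- ink_center (a point): Red ink jar standing to the left of the unit, 84 mm across, 85 mm high; point at its centre, half-way up. Not to be disturbed.

How it is judged:
On the way, in this order (a step that is already met when the one before it is completed fails the run):
1. the stay is broken at its knee: folded past 0.5 rad (knee moved 30 mm) towards the hinge while the lid is still up (above 0.85 rad) (value of joint stay_knee above 0.5 rad and value of joint lid above 0.85 rad), for 0.1 s.
2. the lid is fully shut (joint below 0.03 rad) (value of joint lid below 0.03 rad), for 0.2 s.
3. the start button is pressed all the way down (beyond 4.5 of its 6 mm) (value of joint start above 0.0045 m), for 0.05 s.
At the end, for the whole second after the job is handed in: The lid is fully shut (joint below 0.03 rad), the start button has been pressed and has sprung back (below 2 mm), and tape, squeegee and ink jar are within 20 mm of where they stood (value of joint lid below 0.03 rad and value of joint start below 0.002 m and distance of each of tape_center, squeegee_center, ink_center from where it was at the start of the episode below 0.02 m); the robot touches nothing.
It fails at once if the lid drops or is slammed: it swings down faster than 1.2 rad/s (0.36 m/s at the handle) (velocity of joint lid below -1.2 rad/s).
It fails at once if the start button is pressed (beyond 3 mm) while the lid is not shut (above 0.05 rad) (value of joint start above 0.003 m and value of joint lid above 0.05 rad).
It fails at once if tape, squeegee or ink jar is shifted by more than 20 mm (distance of any of tape_center, squeegee_center, ink_center from where it was at the start of the episode above 0.02 m).
It also fails if it takes over 59 s, if anything falls off the work surface, if the arm or the gripper's body presses on something with over 40 N, if the wrist force passes 120 N, or if a joint passes its speed limit or range.

### The arm

A 7-joint arm with a two-finger parallel gripper is mounted at the origin on the work surface. World frame = base frame: x ahead of the robot, y to its left, z up, the work surface at z = 0. Lengths are in m, angles in rad, forces in N, time in s.
With the tool pointing down it reaches from about 0.4 to 0.9 m from the base axis. Payload 5.5 kg.
Tool frame: the origin (TCP) lies on the centre line of the jaws, within the pads' length; the fingertips stand 25 mm ahead of it and the grasp point (between the pads) lies 6 mm ahead of it (ctrl.tip_reach is the distance from the TCP to the fingertips, in m); z points along the fingers, y is the line along which they close (so a half turn about z gives the same grasp; the last joint's range is limited). The gripper opens to 85 mm and grips with 20 to 120 N. Pads are 22 mm wide; open, the fingers measure 114 mm over their backs; the gripper's body (76 mm by 85 mm) begins 54 mm behind the grasp point. The pads swing forward as they close: fully open they stand 13 mm farther back than shut.
Start: joints at [-1.061, 0.501, -0.427, 1.55, 0.221, 1.138, -0.21], TCP at [0.159, 0.63, 0.256] pointing down, gripper open.
Joint ranges: [-2.88, 2.88], [-0.31, 2.03], [-1.54, 1.56], [0.2, 2.42], [-1.41, 4.55], [0.19, 2.02], [-2.57, 2.57]. Speed limits (rad/s): [2.57, 2.57, 3.14, 3.14, 3.14, 3.14, 3.14].

### API

Orientations are given as a 3x3 rotation matrix whose columns are the frame's x, y, z axes.
In Python, from rig import ctrl, eoat, planner, imaging, get_time, get_qpos, get_joint_velocities, get_joint_torque, get_eef_pos, get_orientation, get_force, get_ft_torque, get_opening, get_gripper_force gives the robot as it stands. Calls block until the motion is done:
- ctrl.move_ptp(position, orientation): joint-space move of the TCP to a pose.
- ctrl.move_linear(position, max_speed=0.15, ori=None): straight line of the TCP; ori=None keeps the orientation; max_speed is the mean speed in m/s.
- ctrl.goto_joints(angles): joint-space move.
- eoat.release() and eoat.close_gripper(): open the fingers fully, or close them until they stop; the grip force is fixed at half the most.
- ctrl.wait(seconds).
- planner.solve_ik(position, orientation): joint angles nearest the present ones, or None.
- imaging.grab_frame(name): name is "scene" or "top"; returns (picture, depth): 400x640x3 uint8, red, green, blue; 400x640 float32, m along the optical axis (not along the pixel's ray), 0 where there is no reading.
- imaging.camera_model(name): a dict with "intrinsics" (3x3 intrinsics, pixels), "xyz" and "rotation" of the camera in the world. Camera axes: x right, y down, z forward; pixel columns grow to the right and rows downward; lengths in m; the calibration is good to about 2 mm. A picture is of the moment at which its call begins. camera_model takes no time and is no camera call.
A pose or a line that the arm cannot do raises ctrl.Unreachable and nothing moves.
- ctrl.close_job(): hands the job in; it is judged then, once.
Readings, each from a call of its own:
- get_time(): time.
- get_qpos(): joint angles.
- get_joint_velocities(): joint speeds.
- get_joint_torque(): joint torques, N m.
- get_eef_pos(): TCP position.
- get_orientation(): TCP orientation.
- get_force(): force on the tool from outside, world axes, zero at the start.
- get_ft_torque(): the same for the moment, N m.
- get_opening(): finger opening in m.
- get_gripper_force(): force on a finger pad.
Only numpy, scipy, OpenCV 4.12 (cv2) and the standard library are available. Lean on these libraries where they do the work, as an engineer would, in place of code of your own. Each camera call takes 0.05 s, during which the arm holds its last target. There are 200 camera calls.

## Working session

There is one attempt and no reset: what is moved stays moved. The work goes in short steps, each a Python script; the robot and the scene stay as the last script left them, time stands still between calls to the robot, and variables do not carry over. Pictures are saved under pics/ and viewed, at most 10 in all, crops included, and the job is handed in when it is done.

```bash
mkdir -p pics; ls; python3 - <<'E'
from rig import *
import cv2,numpy as np
for n in("scene","top"):
    p,d=imaging.grab_frame(n); cv2.imwrite(f"pics/{n}0.png",p[:,:,::-1]); np.savez(f"{n}0.npz",p=p,d=d)
    m=imaging.camera_model(n); print(n,m)
print(get_time(),get_eef_pos(),get_orientation(),ctrl.tip_reach)
E
```

```text
pics
scene {'intrinsics': array([[508.11035327,   0.        , 324.70820717],
       [  0.        , 508.11035327, 191.98643023],
       [  0.        ,   0.        ,   1.        ]]), 'xyz': array([0.79768068, 0.61606461, 1.4631995 ]), 'rotation': array([[-9.71113430e-01,  2.16401165e-01, -1.00544723e-01],
       [ 2.38618305e-01,  8.80870345e-01, -4.08813820e-01],
       [ 9.90778166e-05, -4.20996403e-01, -9.07062302e-01]])}
top {'intrinsics': array([[517.62645815,   0.        , 316.1978912 ],
       [  0.        , 517.62645815, 201.46545729],
       [  0.        ,   0.        ,   1.        ]]), 'xyz': array([ 0.46831819, -0.01200437,  1.285013  ]), 'rotation': array([[ 0.015278  , -0.99128249,  0.13086484],
       [-0.99980641, -0.01352247,  0.01429302],
       [-0.0123988 , -0.13105788, -0.99129718]])}
0.1 [0.15871192 0.6297268  0.25534495] [[-9.69701281e-01  2.44293266e-01 -4.75902734e-04]
 [ 2.44293726e-01  9.69699747e-01 -1.72529291e-03]
 [ 4.00053220e-05 -1.78927879e-03 -9.99998398e-01]] 0.025
```

View pics/scene0.png

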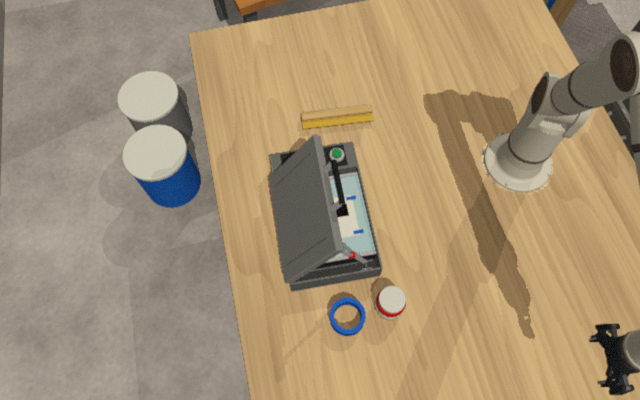

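View pics/top0.png

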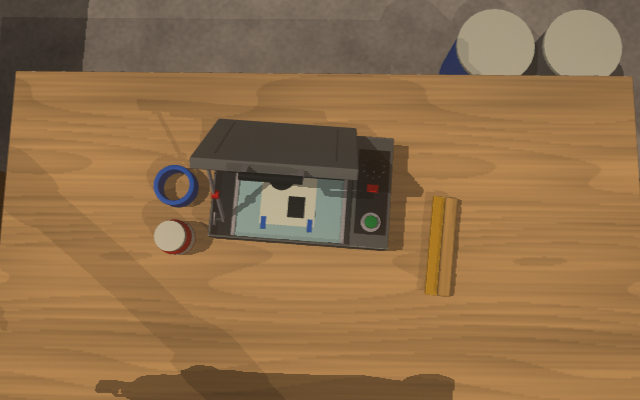

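```bash
cat > h.py <<'E'
import numpy as np
from rig import imaging
def px(n,u,v,d=None,z=None):
    m=imaging.camera_model(n); r=m["rotation"]@np.linalg.inv(m["intrinsics"])@np.array([u,v,1.])
    s=d if d is not None else (z-m["xyz"][2])/r[2]
    return m["xyz"]+s*r
def proj(n,P):
    m=imaging.camera_model(n); c=m["intrinsics"]@m["rotation"].T@(np.asarray(P)-m["xyz"]); return c[:2]/c[2]
E
python3 - <<'E'
from h import *
import cv2
Z={n:np.load(n+"0.npz") for n in("scene","top")}
def col(n,lo,hi,box):
    h=cv2.cvtColor(Z[n]["p"],cv2.COLOR_RGB2HSV); m=cv2.inRange(h,lo,hi)>0
    k=np.zeros_like(m);x0,x1,y0,y1=box;k[y0:y1,x0:x1]=1; v,u=np.nonzero(m&k)
    d=np.median(Z[n]["d"][v,u]); return u.mean(),v.mean(),len(u),d
for name,n,lo,hi,box,z in [("btn","top",(50,80,40),(85,255,255),(355,390,205,240),.105),("btn","scene",(50,80,40),(85,255,255),(325,350,142,168),.105),
  ("knee","top",(0,150,80),(8,255,255),(205,225,185,205),.175),("knee","scene",(0,150,80),(8,255,255),(342,362,245,265),.175)]:
    u,v,c,d=col(n,lo,hi,box); print(name,n,u,v,c,px(n,u,v,d=d).round(4),px(n,u,v,z=z).round(4))
for u,v in [(210,236),(388,249),(394,139)]: print("corner",px("top",u,v,z=.083).round(4))
# handle, ink, tape
for u,v in [(172,236)]: print("ink",px("top",u,v,z=.085).round(4))
print("tape",px("top",176,185,z=.048).round(4))
a=cv2.resize(Z["top"]["p"][110:260,180:400],None,fx=3.6,fy=3.6,interpolation=2)
cv2.imwrite("pics/c1.png",a[:,:,::-1])
a=cv2.resize(Z["scene"]["p"][125:295,260:390],None,fx=3.5,fy=3.5,interpolation=2)
cv2.imwrite("pics/c2.png",a[:,:,::-1])
E
```

```text
btn top 370.5365853658537 221.46341463414635 123 [ 0.5797 -0.1199  0.1047] [ 0.5797 -0.1199  0.105 ]
btn scene 336.44262295081967 152.95081967213116 61 [ 0.5807 -0.1159  0.1037] [ 0.5809 -0.1152  0.105 ]
knee top 215.09259259259258 194.7037037037037 54 [0.6266 0.2238 0.1755] [0.6267 0.2239 0.175 ]
knee scene 352.0 255.04347826086956 23 [0.6286 0.2308 0.1741] [0.6287 0.2311 0.175 ]
corner [0.5425 0.2513 0.083 ]
corner [ 0.5185 -0.1623  0.083 ]
corner [ 0.7792 -0.1772  0.083 ]
ink [0.5411 0.3395 0.085 ]
tape [0.6673 0.347  0.048 ]
```

View pics/c1.png

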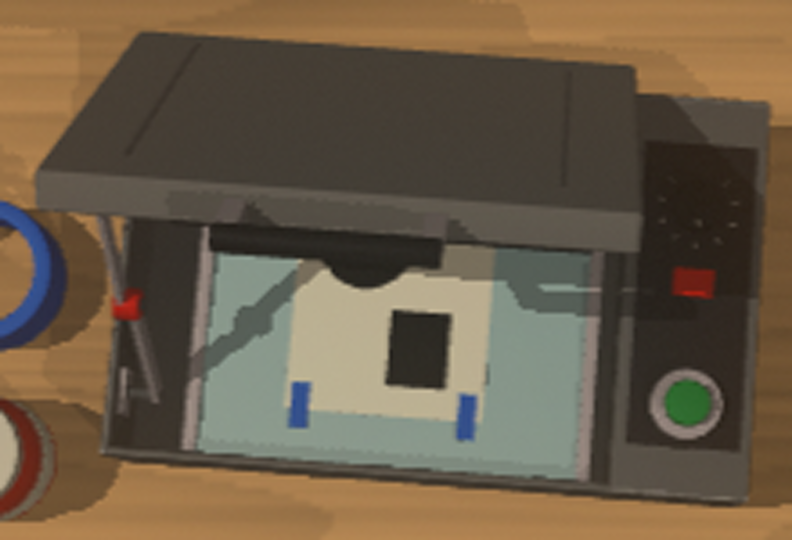

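View pics/c2.png

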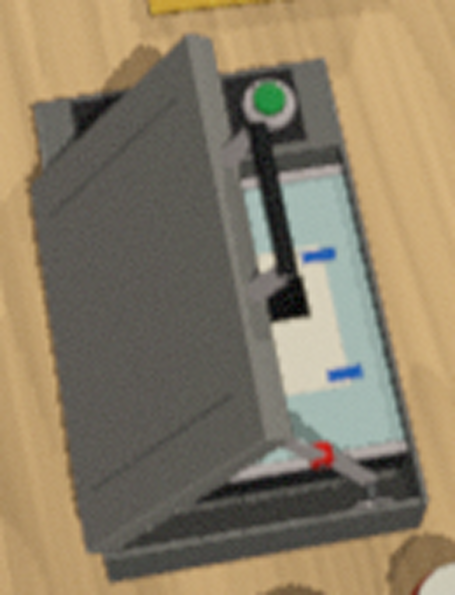

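The pictures show the button at about (370,221) in the top view and the knee at (215,195). The handle bar runs along (210–440, 240–255) in the crop. From these the unit's yaw is about -0.0575 rad and its origin about (0.664, 0.042). Next I check that the whole plan is reachable.

```bash
cat >> h.py <<'E'
YAW=-.0575; O=np.array([.6644,.0424,0])
Rz=np.array([[np.cos(YAW),-np.sin(YAW),0],[np.sin(YAW),np.cos(YAW),0],[0,0,1]])
W=lambda x,y,z:O+Rz@np.array([x,y,z])
U=lambda p:Rz.T@(np.asarray(p)-O)
def ori(t,s):  # tool z tilted t below the horizontal, closing line in the unit's xz plane
    z=np.array([np.cos(t),0,-np.sin(t)]); x=np.array([0,s,0.]); return Rz@np.column_stack([x,np.cross(z,x),z])
def tcp(pt,R,ahead): return np.asarray(pt)-ahead*R[:,2]
def handle(a): # 300 along, 12.5 above
    return W(.125-.3*np.cos(a)+.0125*np.sin(a),.045,.085+.3*np.sin(a)+.0125*np.cos(a))
K0=W(-.047,.182,.170); PD=Rz@np.array([.81,0,-.586])
E
python3 - <<'E'
from h import *
from rig import planner,ctrl
print(proj("top",handle(.98)),proj("scene",handle(.98)),proj("top",K0),proj("scene",K0))
for s in(1,-1):
  for t in(.5,.62,.75,.9):
    R=ori(t,s); r=[]
    for p in [tcp(K0-.1*PD,R,.025),tcp(K0-.01*PD,R,.025),tcp(K0+.032*PD,R,.025)]+[tcp(handle(.91)-.1*R[:,2],R,.006)]+[tcp(handle(a),R,.006) for a in(.91,.6,.3,0)]+[tcp(handle(0),R,.106)]:
        q=planner.solve_ik(p,R); r.append(None if q is None else np.round(q,2).tolist())
    print(s,t,*r,sep="\n ")
E
```

```text
[269.3036766  178.14700146] [337.65335688 181.05345971] [214.2431088  194.44290767] [351.75791768 254.05263717]
1
 0.5
 [0.05, 0.54, -1.07, 2.4, 1.97, 1.28, -2.47]
 [-0.04, 0.65, -0.82, 2.3, 2.16, 1.2, -2.52]
 [-0.06, 0.71, -0.73, 2.24, 2.24, 1.18, -2.54]
 None
 [-0.9, 0.06, 0.52, 2.39, 2.25, 0.48, -2.55]
 None
 None
 None
 None
1
 0.62
 [-0.54, 0.24, -0.33, 2.37, 1.77, 0.78, -2.44]
 [0.32, 0.94, -1.3, 2.25, 2.11, 1.4, -2.15]
 [0.35, 1.07, -1.31, 2.19, 2.22, 1.44, -2.07]
 [-0.13, -0.23, -0.32, 2.36, 1.24, 0.37, -1.57]
 [-0.08, 0.04, -0.3, 2.29, 1.82, 0.37, -2.1]
 None
 None
 None
 None
1
 0.75
 [-0.61, 0.18, -0.18, 2.3, 1.52, 0.61, -2.15]
 [-0.78, 0.37, 0.14, 2.22, 1.79, 0.47, -2.38]
 [-0.88, 0.47, 0.32, 2.17, 1.95, 0.38, -2.55]
 [-0.31, -0.21, -0.11, 2.25, 0.78, 0.47, -1.08]
 [-0.19, 0.03, -0.15, 2.21, 1.18, 0.32, -1.44]
 [-0.09, 0.04, -0.34, 2.39, 1.7, 0.36, -2.04]
 None
 None
 None
1
 0.9
 [-0.6, 0.15, -0.12, 2.21, 1.11, 0.53, -1.69]
 [-0.81, 0.34, 0.24, 2.13, 1.21, 0.33, -1.76]
 [-0.95, 0.46, 0.47, 2.08, 1.13, 0.19, -1.71]
 [-0.39, -0.16, 0.02, 2.1, 0.47, 0.62, -0.73]
 [-0.32, 0.
[... 473 characters left out ...]
0.23, -0.09, 2.37, 1.29, 0.43, 1.53]
 [-0.26, 0.03, -0.11, 2.3, 1.83, 0.36, 1.04]
 None
 None
 None
 None
-1
 0.75
 [-0.5, 0.18, -0.3, 2.3, 1.53, 0.63, 0.99]
 [-0.46, 0.37, -0.22, 2.21, 1.78, 0.59, 0.83]
 [-0.45, 0.46, -0.19, 2.15, 1.88, 0.57, 0.77]
 [-0.4, -0.21, -0.03, 2.25, 0.81, 0.49, 2.04]
 [-0.21, 0.03, -0.14, 2.21, 1.18, 0.32, 1.7]
 [-0.26, 0.03, -0.17, 2.4, 1.7, 0.35, 1.1]
 None
 None
 None
-1
 0.9
 [-0.39, 0.17, -0.35, 2.21, 1.15, 0.56, 1.42]
 [-0.37, 0.35, -0.27, 2.12, 1.37, 0.49, 1.29]
 [-0.37, 0.43, -0.23, 2.06, 1.45, 0.46, 1.24]
 [-0.36, -0.16, -0.01, 2.1, 0.46, 0.62, 2.42]
 [-0.17, 0.05, -0.15, 2.09, 0.6, 0.43, 2.3]
 [-0.2, 0.03, -0.18, 2.29, 0.96, 0.33, 1.86]
 None
 None
 None
```

```bash
python3 - <<'E'
from h import *
from rig import planner
for s in(1,-1):
  for a in (.92,.7,.5,.3,.15,0):
    o=[]
    for t in np.arange(.6,1.6,.1):
      R=ori(t,s); o.append("".join("1" if planner.solve_ik(tcp(handle(a),R,g),R) is not None else "0" for g in(.006,.014,.06)))
    print(s,a,*o)
R=ori(1.0,-1)
for a in(.3,0):
  p=tcp(handle(a),R,.014)
  for dx in(0,.03,.06,.1): 
    for dz in (0,.05,.1): print(a,dx,dz,planner.solve_ik(p+[dx,0,dz],R) is not None,end="; ")
E
```

```text
1 0.92 111 111 111 111 111 111 111 111 111 111
1 0.7 000 111 111 111 111 111 111 111 111 111
1 0.5 000 000 110 111 111 111 111 111 111 111
1 0.3 000 000 000 000 111 111 111 111 111 111
1 0.15 000 000 000 000 000 111 111 111 111 111
1 0 000 000 000 000 000 111 111 111 111 111
-1 0.92 111 111 111 111 111 111 111 111 111 111
-1 0.7 100 111 111 111 111 111 111 111 111 111
-1 0.5 000 000 110 111 111 111 111 111 111 111
-1 0.3 000 000 000 000 111 111 111 111 111 111
-1 0.15 000 000 000 000 110 111 111 111 111 111
-1 0 000 000 000 000 000 111 111 111 111 111
0.3 0 0 True; 0.3 0 0.05 True; 0.3 0 0.1 True; 0.3 0.03 0 True; 0.3 0.03 0.05 True; 0.3 0.03 0.1 True; 0.3 0.06 0 True; 0.3 0.06 0.05 True; 0.3 0.06 0.1 True; 0.3 0.1 0 True; 0.3 0.1 0.05 True; 0.3 0.1 0.1 True; 0 0 0 False; 0 0 0.05 True; 0 0 0.1 True; 0 0.03 0 True; 0 0.03 0.05 True; 0 0.03 0.1 True; 0 0.06 0 True; 0 0.06 0.05 True; 0 0.06 0.1 True; 0 0.1 0 True; 0 0.1 0.05 True; 0 0.1 0.1 True;
```

```bash
python3 - <<'E'
from h import *
from rig import *
import cv2
R=ori(.62,-1)
eoat.close_gripper(); print("tip",ctrl.tip_reach,get_opening(),get_time())
ctrl.move_ptp(tcp(K0-.09*PD,R,.025),R); print(get_time(),U(get_eef_pos()+.025*get_orientation()[:,2]).round(4))
f0=get_force()
for s in(-.03,-.018,-.01,0,.01,.02,.032):
    ctrl.move_linear(tcp(K0+s*PD,R,.025),.06)
    print(s,(get_force()-f0).round(1),get_time())
p,d=imaging.grab_frame("top"); cv2.imwrite("pics/t1.png",cv2.resize(p[80:280,140:420],None,fx=2.8,fy=2.8)[:,:,::-1])
p2,d2=imaging.grab_frame("scene"); cv2.imwrite("pics/s1.png",cv2.resize(p2[100:300,240:440],None,fx=2.8,fy=2.8)[:,:,::-1])
E
```

```text
tip 0.025 2.4007070553449703e-06 0.8667
2.8583 [-0.1197  0.183   0.2231]
-0.03 [-0.4  0.4  0.4] 4.0083
-0.018 [-0.2  0.9  0.8] 4.3583
-0.01 [ 0.1  0.4 -0.3] 4.6417
0 [-0.2  0.4  1. ] 4.9583
0.01 [-1.2  0.3  0.6] 5.275
0.02 [-0.1  0.6  0.6] 5.5917
0.032 [-2.5  0.8 -1. ] 5.9417
```

View pics/t1.png

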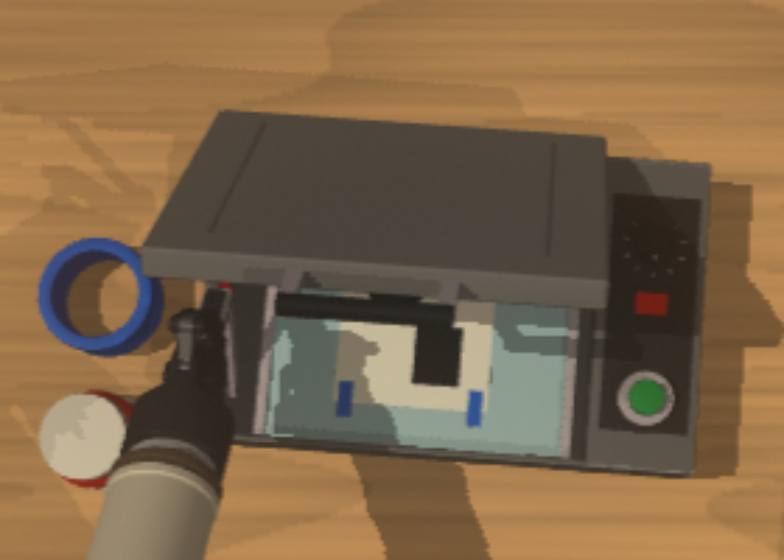

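View pics/s1.png

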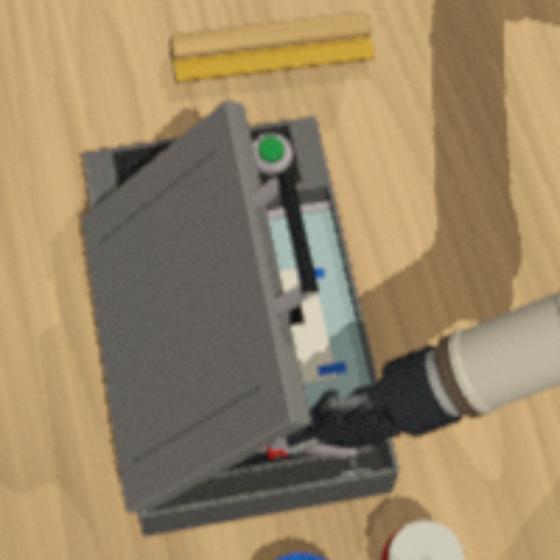

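The stay is folding: the red pad is now at top (220.5,182.5) and scene (338,261.5). I check where that puts the knee and how far the lid has come down.

```bash
python3 - <<'E'
from h import *
from rig import *
K=K0+.042*PD
print(U(px("top",220.5,182.5,z=.155)),U(px("scene",338.2,261.5,z=.15)),U(K),proj("top",K),proj("scene",K))
print(U(get_eef_pos()+.025*get_orientation()[:,2]), get_force())
# handle end points seen: bar ends in top crop (275,303) and (455,316)
for a in(.98,.95,.92,.9,.85):
    h=handle(a); y=Rz@np.array([0,.055,0]); print(a,[((proj("top",h+k*y)-[140,80])*2.8).round(0) for k in(1,-1)],[((proj("scene",h+k*y)-[240,100])*2.8).round(0) for k in(1,-1)])
E
```

```text
[-0.01740507  0.17408945  0.155     ] [-0.00930387  0.18959651  0.15      ] [-0.01298   0.182     0.145388] [218.02076588 181.02676606] [338.95207078 259.09382981]
[-0.02130073  0.18187644  0.15084003] [-2.0623015   1.0592315  -0.22723133]
0.98 [array([279., 269.]), array([445., 281.])] [array([286., 283.]), array([262., 173.])]
0.95 [array([280., 282.]), array([444., 293.])] [array([294., 284.]), array([270., 174.])]
0.92 [array([280., 294.]), array([444., 305.])] [array([302., 285.]), array([278., 175.])]
0.9 [array([280., 302.]), array([443., 313.])] [array([308., 286.]), array([283., 176.])]
0.85 [array([280., 321.]), array([443., 333.])] [array([321., 288.]), array([296., 179.])]
```

```bash
python3 - <<'E'
from h import *
from rig import *
import cv2
R=get_orientation(); p=get_eef_pos()
ctrl.move_linear(p-.1*R[:,2],.12); eoat.release()
R=ori(1.1,1); h=handle(.90)
ctrl.move_ptp(tcp(h,R,.014)+Rz@np.array([-.09,0,.09]),R); print(get_time(),get_qpos().round(2))
ctrl.move_linear(tcp(h,R,.014+.07),.15); f0=get_force()
ctrl.move_linear(tcp(h,R,.014),.08); print(get_time(),(get_force()-f0).round(1))
p,d=imaging.grab_frame("top"); a=p[80:280,140:420]
p,d=imaging.grab_frame("scene"); b=p[100:300,240:440]
eoat.close_gripper(); print(get_opening(),get_gripper_force(),(get_force()-f0).round(1),get_time(),get_qpos().round(2))
cv2.imwrite("pics/g.png",cv2.resize(np.hstack([a,b]),None,fx=1.66,fy=1.66)[:,:,::-1])
E
```

```text
9.0917 [-1.12 -0.23  0.66  1.99  0.45  0.95 -0.7 ]
10.7 [ 0.3 -0.9  0.1]
0.013778428283129834 58.43785643577576 [-4.5 -0.7  4.6] 11.45 [-1.07  0.11  0.87  1.97  0.07  0.65 -0.33]
```

View pics/g.png

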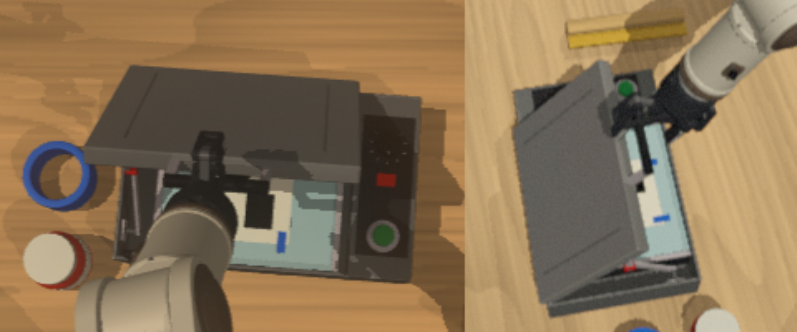

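The gripper holds the bar at 58 N, and the knee stayed where it was pushed. Now I lower the lid along its arc.

```bash
python3 - <<'E'
from h import *
from rig import *
import cv2
R=ori(1.1,1)
for a in list(np.arange(.86,.05,-.06))+[.04,.015,0]:
    ctrl.move_linear(tcp(handle(a),R,.014),.07)
    o=get_opening(); f=get_force(); print(round(a,2),round(o,4),f.round(1),round(get_time(),1))
    if o<.011 or np.linalg.norm(f)>50: print("STOP"); break
print(get_qpos().round(2))
p,d=imaging.grab_frame("top"); a=p[80:280,140:420]
p,d=imaging.grab_frame("scene"); b=p[100:300,240:440]
cv2.imwrite("pics/l.png",cv2.resize(np.hstack([a,b]),None,fx=1.66,fy=1.66)[:,:,::-1])
E
```

```text
0.86 0.0136 [-5.9 -0.2  4.8] 11.8
0.8 0.0139 [ 3.8  0.4 -6.4] 12.2
0.74 0.0136 [-1.   1.8 -2.9] 12.6
0.68 0.0136 [ 3.9  3.7 -8. ] 13.0
0.62 0.0139 [ 0.6  3.6 -4.8] 13.4
0.56 0.0138 [ 3.7  3.5 -7.1] 13.8
0.5 0.0135 [ 7.8  2.9 -9. ] 14.2
0.44 0.0135 [ 3.7  4.4 -7. ] 14.6
0.38 0.0137 [ 6.5  3.1 -6.6] 15.0
0.32 0.0134 [ 7.8  3.2 -7.2] 15.4
0.26 0.0136 [ 6.1  3.5 -5.5] 15.9
0.2 0.0133 [ 6.9  3.1 -4.5] 16.3Traceback (most recent call last):
  File "<stdin>", line 6, in <module>
rig.Unreachable: the arm cannot follow that straight line within its joint ranges
```

```bash
python3 - <<'E'
from h import *
from rig import *
print(get_qpos().round(3))
for t in(1.1,1.15,1.2,1.25,1.3,1.4):
    R=ori(t,1)
    for a in(.2,.14,.06,0):
        q=planner.solve_ik(tcp(handle(a),R,.014),R); print(t,a,None if q is None else np.round(q,2))
E
```

```text
[-1.09   0.202  0.785  2.37   0.198  0.193 -0.59 ]
1.1 0.2 [-1.09  0.2   0.79  2.37  0.2   0.2  -0.59]
1.1 0.14 [-0.6   0.19  0.24  2.38  0.79  0.21 -1.18]
1.1 0.06 [-0.4   0.24  0.02  2.39  1.2   0.2  -1.59]
1.1 0 [-0.4   0.29  0.02  2.4   1.47  0.19 -1.86]
1.15 0.2 [-0.97  0.19  0.68  2.33  0.13  0.27 -0.51]
1.15 0.14 [-0.94  0.23  0.64  2.35  0.1   0.22 -0.49]
1.15 0.06 [-0.38  0.25  0.02  2.35  0.83  0.22 -1.21]
1.15 0 [-0.38  0.29  0.02  2.37  1.03  0.19 -1.41]
1.2 0.2 [-0.87  0.2   0.58  2.29  0.08  0.34 -0.44]
1.2 0.14 [-0.84  0.23  0.55  2.31  0.06  0.29 -0.43]
1.2 0.06 [-0.8   0.28  0.51  2.33  0.01  0.22 -0.4 ]
1.2 0 [-0.36  0.29  0.02  2.33  0.67  0.22 -1.04]
1.25 0.2 [-0.76  0.2   0.48  2.25  0.05  0.41 -0.4 ]
1.25 0.14 [-0.74  0.23  0.46  2.27  0.03  0.36 -0.39]
1.25 0.06 [-0.71  0.28  0.43  2.29 -0.    0.29 -0.37]
1.25 0 [-0.7   0.32  0.41  2.3  -0.04  0.24 -0.34]
1.3 0.2 [-0.65  0.21  0.38  2.21  0.03  0.48 -0.37]
1.3 0.14 [-0.63  0.24  0.36  2.23  0.02  0.43 -0.37]
1.3 0.06 [-0.62  0.29  0.34  2.25 -0.    0.36 -0.36]
1.3 0 [-0.62  0.33  0.34  2.26 -0.04  0.32 -0.33]
1.4 0.2 [-0.43  0.25  0.17  2.13  0.03  0.61 -0.35]
1.4 0.14 [-0.42  0.27  0.15  2.15  0.03  0.56 -0.36]
1.4 0.06 [-0.44  0.31  0.17  2.17  0.01  0.5  -0.34]
1.4 0 [-0.46  0.35  0.2   2.18 -0.02  0.46 -0.32]
```

```bash
python3 - <<'E'
from h import *
from rig import *
import cv2
def go(a,t,v=.05):
    R=ori(t,1); ctrl.move_linear(tcp(handle(a),R,.014),v,ori=R)
    print(a,t,round(get_opening(),4),get_force().round(1),round(get_time(),1),get_qpos().round(2))
for a,t in[(.2,1.18),(.2,1.27),(.14,1.27),(.08,1.27),(.03,1.27),(0,1.27)]: go(a,t)
for t in(1.23,1.19,1.15,1.12):
    try: go(0,t)
    except ctrl.Unreachable: print("no",t); break
p,d=imaging.grab_frame("top"); a=p[80:280,140:420]
p,d=imaging.grab_frame("scene"); b=p[100:300,240:440]
cv2.imwrite("pics/l.png",cv2.resize(np.hstack([a,b]),None,fx=1.66,fy=1.66)[:,:,::-1])
E
```

```text
0.2 1.18 0.0139 [ 2.6  5.5 -0.6] 16.6 [-0.92  0.2   0.63  2.31  0.08  0.31 -0.45]
0.2 1.27 0.0136 [ 1.8  6.  -0.2] 16.9 [-0.82  0.22  0.55  2.24 -0.03  0.43 -0.33]
0.14 1.27 0.0136 [ 4.5  4.8 -4.7] 17.4 [-0.8   0.25  0.53  2.26 -0.06  0.38 -0.3 ]
0.08 1.27 0.0139 [ 6.2  3.9 -3.5] 17.9 [-0.77  0.28  0.5   2.27 -0.09  0.33 -0.28]
0.03 1.27 0.0138 [ 4.8  3.9 -3.5] 18.3 [-0.74  0.32  0.47  2.28 -0.12  0.29 -0.26]
0 1.27 0.0134 [3.7 4.2 2.5] 18.7 [-0.73  0.33  0.46  2.29 -0.14  0.27 -0.25]
0 1.23 0.0137 [5.1 4.  0.9] 18.9 [-0.77  0.33  0.49  2.32 -0.12  0.21 -0.27]
no 1.19
```

View pics/l.png

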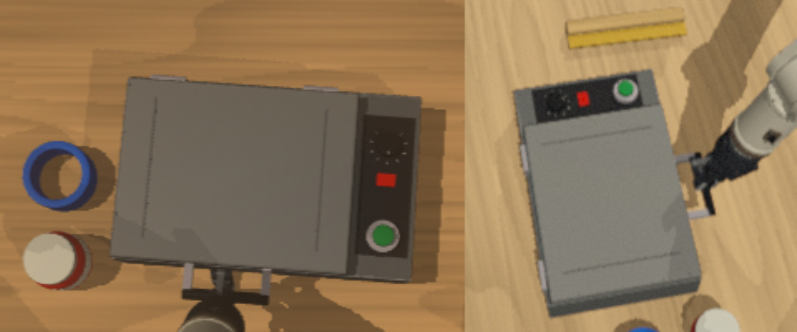

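The lid is shut. In the left half of the picture the bar sits at about (225,298), clear in front of the lid. I want a flatter tool before opening, so the rear finger clears the lid edge. I scan a sideways lean for reachability.

```bash
cat >> h.py <<'E'
def ori2(t,phi):
    R=ori(t,1); c,s=np.cos(phi),np.sin(phi)
    return R@np.array([[c,0,s],[0,1,0],[-s,0,c]])
E
python3 - <<'E'
from h import *
from rig import *
q0=get_qpos()
for phi in(-.6,-.4,-.2,0,.2,.4,.6):
    for t in(.95,1.05,1.1,1.15,1.23):
        R=ori2(t,phi); q=planner.solve_ik(tcp(handle(0),R,.014),R)
        if q is not None: print(phi,t,round(np.abs(q-q0).max(),2),np.round(q,2))
E
```

```text
-0.6 0.95 0.86 [-1.63  0.99  1.08  2.21 -0.    0.45 -1.02]
-0.6 1.05 0.79 [-1.55  0.91  1.03  2.16  0.05  0.52 -0.97]
-0.6 1.1 0.74 [-1.51  0.87  1.    2.14  0.06  0.56 -0.93]
-0.6 1.15 0.7 [-1.47  0.84  0.97  2.12  0.08  0.6  -0.9 ]
-0.6 1.23 0.63 [-1.39  0.8   0.92  2.08  0.1   0.67 -0.85]
-0.4 0.95 0.83 [-1.6   0.83  1.08  2.33  0.01  0.21 -0.94]
-0.4 1.05 0.74 [-1.51  0.74  1.03  2.28  0.07  0.31 -0.9 ]
-0.4 1.1 0.69 [-1.46  0.7   0.99  2.26  0.1   0.36 -0.87]
-0.4 1.15 0.64 [-1.41  0.67  0.95  2.23  0.11  0.41 -0.83]
-0.4 1.23 0.55 [-1.32  0.63  0.88  2.18  0.1   0.5  -0.77]
-0.2 0.95 1.87 [ 0.32  0.66 -1.08  2.39  1.72  1.08 -2.14]
-0.2 1.05 1.41 [-1.18  0.44  0.71  2.38  1.04  0.21 -1.68]
-0.2 1.1 0.7 [-1.46  0.66  1.13  2.35 -0.82  0.23  0.15]
-0.2 1.15 0.49 [-1.26  0.49  0.87  2.32  0.09  0.23 -0.69]
-0.2 1.23 0.39 [-1.16  0.47  0.8   2.26  0.04  0.34 -0.58]
0 1.1 1.59 [-0.4   0.29  0.02  2.4   1.47  0.19 -1.86]
0 1.15 1.15 [-0.38  0.29  0.02  2.37  1.03  0.19 -1.41]
0 1.23 0.0 [-0.77  0.33  0.49  2.32 -0.12  0.21 -0.27]
0.2 1.15 1.6 [ 0.6   0.42 -0.87  2.38  1.48  0.2  -1.6 ]
0.2 1.23 1.03 [-0.37  0.3   0.23  2.35 -0.99  0.23  0.76]
0.4 1.15 1.86 [ 1.09  0.82 -1.3   2.37  1.53  0.37 -1.33]
0.4 1.23 1.37 [ 0.39  0.37 -0.42  2.33 -1.12  0.27  1.09]
0.6 1.05 2.02 [ 1.25  1.02 -1.29  2.38  1.65  0.24 -1.15]
0.6 1.1 2.02 [ 1.25  1.03 -1.32  2.36  1.42  0.29 -0.96]
0.6 1.15 1.72 [ 0.95  0.63 -0.89  2.33 -1.11  0.21  1.38]
0.6 1.23 1.71 [ 0.94  0.63 -0.9   2.29 -0.69  0.25  0.91]
```

```bash
python3 - <<'E'
from h import *
from rig import *
import cv2
def go(phi,t):
    R=ori2(t,phi); ctrl.move_linear(tcp(handle(-.004),R,.014),.03,ori=R)
    f=get_force(); print(phi,t,round(get_opening(),4),f.round(1),round(get_time(),1)); assert np.linalg.norm(f)<45
for phi,t in[(-.1,1.23),(-.2,1.23),(-.3,1.23),(-.4,1.2),(-.4,1.1),(-.4,1.03)]: go(phi,t)
p,d=imaging.grab_frame("top"); a=p[80:280,140:420]
p,d=imaging.grab_frame("scene"); b=p[100:300,240:440]
cv2.imwrite("pics/r.png",cv2.resize(np.hstack([a,b]),None,fx=1.66,fy=1.66)[:,:,::-1])
E
```

```text
-0.1 1.23 0.0136 [-0.5 -1.9 16.3] 19.4
-0.2 1.23 0.0137 [-2.3 -8.3 24.8] 19.8
-0.3 1.23 0.0135 [  7.8 -10.3   5.8] 20.0
-0.4 1.2 0.0138 [ 16.8 -10.5  -6.7] 20.3
-0.4 1.1 0.0134 [ 17.4 -12.6  -6.4] 20.5
-0.4 1.03 0.0136 [ 17.8 -11.7  -5.7] 20.8
```

View pics/r.png

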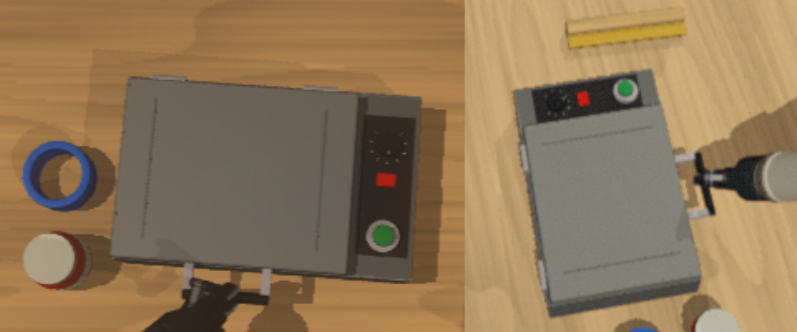

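The handle is still shut and gripped. Before opening I press down slightly, so the lid is surely seated.

```bash
python3 - <<'E'
from h import *
from rig import *
p=get_eef_pos(); 
for k in range(8):
    p=p+[-.0005,0,-.001]; ctrl.move_linear(p,.02); f=get_force(); print(k,f.round(1))
    if f[2]>10 or np.linalg.norm(f)>40: break
eoat.release(); print(get_time(),get_force().round(1),get_opening())
R=get_orientation(); ctrl.move_linear(get_eef_pos()-.05*R[:,2],.06); print(get_force().round(1))
ctrl.move_linear(get_eef_pos()+[-.02,0,.1],.15); print(get_time(),get_force().round(1))
B=W(-.075,-.166,.105); D=ori(np.pi/2,1)
for nm,D in(("s1",ori(np.pi/2,1)),("s-1",ori(np.pi/2,-1)),("y",Rz@np.diag([1,-1,-1]))):
    q=planner.solve_ik(B+[0,0,.025],D); print(nm,None if q is None else q.round(2))
print(get_qpos().round(2))
E
```

```text
0 [-4.6  5.7 17.4]
21.9917 [ 0.2 -0.6 -0. ] 0.08533676583995846
[-0.3 -0.   0. ]
23.8083 [-0.3 -0.2 -0.4]
s1 [-0.49  0.7   0.91  1.83 -0.67  0.95  0.66]
s-1 [-0.67  0.98  1.29  1.84 -1.03  1.19 -2.22]
y [-0.42  0.65  0.78  1.83 -0.57  0.9  -1.  ]
[-1.99  0.54  1.49  2.28  0.17  0.63 -0.86]
```

```bash
python3 - <<'E'
from h import *
from rig import *
import cv2
eoat.close_gripper()
B=W(-.075,-.166,.105); D=Rz@np.diag([1.,-1,-1])
ctrl.move_ptp(B+[0,0,.025+.1],D); print(get_time(),get_eef_pos(),get_force().round(1))
p,d=imaging.grab_frame("scene"); b=p[100:300,240:440]
ctrl.move_linear(B+[0,0,.03],.1); f0=get_force()
for z in(.002,0,-.002,-.004,-.005,-.006,-.0065,-.007,-.0075,-.008):
    ctrl.move_linear(B+[0,0,.025+z],.02); f=get_force()-f0; print(z,f.round(1),(get_eef_pos()[2]-.13).round(4))
    if f[2]>12: break
ctrl.wait(.15); print((get_force()-f0).round(1))
ctrl.move_linear(B+[0,0,.025+.12],.1); print(get_time(),get_force().round(1))
p,d=imaging.grab_frame("scene"); c=p[100:300,240:440]
cv2.imwrite("pics/e.png",cv2.resize(np.hstack([b,c]),None,fx=1.9,fy=1.9)[:,:,::-1])
E
```

```text
26.1583 [ 0.57985284 -0.11751251  0.22947674] [ 1.3 -0.2  0. ]
0.002 [ 0.8  0.  -0.1] 0.0022
0 [ 0.6 -0.4  0.6] 0.0001
-0.002 [ 0.7 -0.4  1.6] -0.0018
-0.004 [ 0.9 -0.2  3.5] -0.0039
-0.005 [ 1.1 -0.8  4. ] -0.0048
-0.006 [ 1.1 -0.   4.2] -0.0058
-0.0065 [-0.6  0.9  7.5] -0.0059
-0.007 [-1.8  1.  11.4] -0.006
-0.0075 [-2.7  1.3 14.9] -0.006
[-1.8  0.8 14.7]
31.1833 [0.3 0.4 0.9]
```

View pics/e.png

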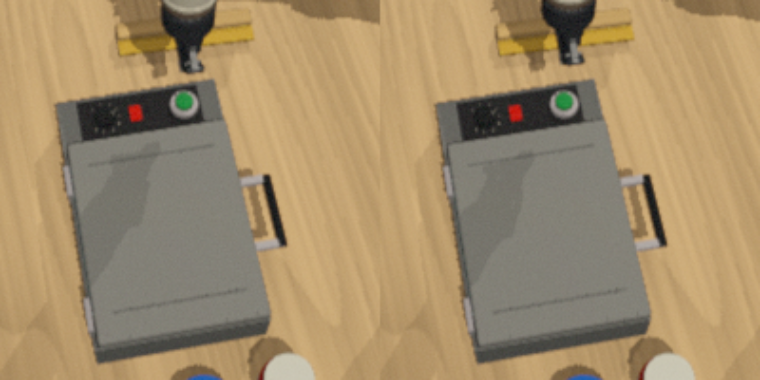

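The lid is shut. The button bottomed out at 6 mm and has sprung back, and the arm is clear of everything.

```bash
python3 -c "
from rig import *
print(ctrl.close_job(),get_time())"
```

```text
the job is handed in; nothing more can be done
the job is handed in; nothing more can be done
```

I broke the stay, lowered the lid under grip until it was shut, and pressed the start button to its 6 mm stop; it sprang back up. The arm did not touch the tape, squeegee or ink jar, and I handed the job in at about 31 s; no verdict was shown.

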